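# Find the stamped slide carton and push it to the dispatch rail

### The arm

A 6-joint arm with a two-finger parallel gripper is mounted at the origin on a cart in front of the work surface, level with it; the furniture and walls round the work are solid. World frame = base frame: x ahead of the robot, y to its left, z up, the work surface at z = 0. Lengths are in m, angles in rad, forces in N, time in s.
With the tool pointing down it reaches from about 0.375 to 0.975 m from the base axis. Payload 3.8 kg.
Tool frame: the origin (TCP) lies midway between the tips of the shut fingers; the grasp point (between the pads) lies 19 mm behind it; z points along the fingers, y is the line along which they close (so a half turn about z gives the same grasp; the last joint's range is limited). The gripper opens to 85 mm and grips with 20 to 120 N. Pads are 22 mm wide; open, the fingers measure 114 mm over their backs; the gripper's body (76 mm by 85 mm) begins 54 mm behind the grasp point. The pads swing forward as they close: fully open they stand 13 mm farther back than shut.
Start: joints at [1.067, 0.264, 1.604, -0, 1.274, -0.037], TCP at [0.304, 0.603, 0.231] pointing down, gripper open.
Joint ranges: [-2.63, 2.63], [-0.94, 2.18], [0.31, 2.57], [-1.31, 4.45], [0, 2.66], [-2.55, 2.55]. Speed limits (rad/s): [2.57, 2.57, 3.14, 3.14, 3.14, 3.14].

### API

Orientations are given as [roll, pitch, yaw] about the fixed x, y, z axes, in that order (R = Rz(yaw) Ry(pitch) Rx(roll)).
In Python, from bench import * gives the robot as it stands. The module is installed in compiled form; this text tells all that it offers.
- The arm moves only by the tool drive_tool, never from a script. Its argument "series" is a list that holds one entry, the list of rows, each a list of 7 numbers: the shift along the tool's x, y, z in m, then the turn, a rotation vector about the tool's x, y, z in rad, then the opening, from 0 (shut) to 1 (fully open). A call has 1 to 10 rows; each row is the pose to reach, as a shift and turn from the pose commanded when the call began, along the tool's axes at that moment; what a row does not reach only later rows make up. A row lasts 1/10 s, in which the tool goes at most 50 mm and 8.59 degrees, less where a joint would pass 70% of its speed; a pose out of reach is approached as far as the arm can. A call with a gripper value outside its range is refused whole. The fingers move at their own pace and stop on an object; "squeeze" is the grip in N (left out, the last holds). Time passes only in rows, so rows that repeat a pose let the fingers close. It gives the time, the measured TCP pose, the force, the opening and the grip force at its end, in the units of the state.
- sense(): the state, without advancing time (a new reading comes with each control period).
- capture(name): name is "side" or "top"; returns a dict with "pixels" (384x512x3 uint8, red, green, blue), "fx", "fy", "cx", "cy" (pixels), "xyz" and "rotation" of the camera in the world. Camera axes: x right, y down, z forward; pixel columns grow to the right and rows downward; lengths in m; the calibration is good to about 2 mm. A picture is of the moment at which its call begins. There is no depth.
- sign_off(): hands the job in; it is judged then, once.
The state is a dict: "time": time; "qpos": joint angles; "dq": joint speeds; "joint_torque": joint torques, N m; "eef_pos": TCP position; "orientation": TCP orientation; "force": force on the tool from outside, world axes, zero at the start; "wrist_torque": the same for the moment, N m; "finger_gap": finger opening in m; "grasp_force": force on a finger pad.
Only numpy, scipy, OpenCV 4.12 (cv2) and the standard library are available. Lean on these libraries where they do the work, as an engineer would, in place of code of your own. Each camera call takes 0.05 s, during which the arm holds its last target. There are 200 camera calls.

### The job

Two identical cartons of microscope slides stand on the bench; one of them has the round inspection stamp on its underside. With the fingertips, tip each carton away from you onto its back so that its underside faces you; only when both lie so, push the stamped one, still on its back, straight up flush against the aluminium dispatch rail and leave the other lying where it was tipped. Do not pick up or carry either carton, and do not disturb the other things on the bench.

Things in the scene. Friction and masses are not known exactly. Their poses are not given: they have to be found in the camera images.
- pack_1: Carton of slides WITH the stamp underneath: a round black mark 26 mm across (a ring round a tick). Outwardly just like pack_2; which stands left or right varies. Origin at the centre of its underside. Standing: 32 mm deep (own x, pointing away from the robot), 84 mm wide (own y), 58 mm high (own z, up). Cardboard, about 0.2 kg.
- pack_2: Carton of slides without a stamp (underneath only the thin seam of the flaps, which both have); size, weight and axes as pack_1. Either lies on its back once tipped over its far lower edge: then 58 mm deep, 84 wide, 32 high, own x pointing down, own z away from the robot, and the origin in the middle of the face turned to the robot, 16 mm up.
- pack_1_mid (a point): Centre of carton pack_1, 29 mm along its own z from its origin: 29 mm above the bench when it stands, 16 mm when it lies on its back. Pushed away from the robot near the top of its near face (40 to 55 mm up) a carton tips, and past about 29 degrees falls the rest by itself; pushed low down it only slides.
- pack_2_mid (a point): centre of carton pack_2, in the same way
- stop_rail: Dispatch rail: bare aluminium angle fixed to the bench beyond the cartons, 360 mm long, 36 mm high. Origin: middle of the lower edge of its upright face towards the robot; own y along the rail (left), own x square to it, away from the robot. A carton on its back flush with it has its centre at x = -0.029 here. Its whole length is free.
- cassette: white histology cassette with a wax block, 28 x 41 x 14 mm, lying between the two cartons; origin at the centre of its underside; a bystander
- tape_1: roll of masking tape lying flat, 103 mm across, 25 mm high; origin at the centre of its underside; a bystander
- dropper_bottle: small brown dropper bottle, 33 mm in diameter, 102 mm tall, standing to the right of the cartons; origin at the centre of its underside; a bystander
- pen_1: marker pen lying on the bench, 135 mm long, 16 mm thick; origin at the middle of its underside; a bystander
- blades: white microtome blade dispenser lying flat, 24 x 70 x 14 mm; origin at the centre of its underside; a bystander

How it is judged:
On the way, in this order (a step that is already met when the one before it is completed fails the run):
1. both cartons lie on their backs, at rest, undersides to the robot, neither of them at the rail yet (angle between each of pack_1, pack_2's own x axis and vertical above 2.95 rad and x of pack_1_mid in the frame of stop_rail below -0.045 m and x of pack_2_mid in the frame of stop_rail below -0.05 m and linear speed of each of pack_1, pack_2 below 0.01 m/s), for 0.2 s.
2. the stamped carton, on its back, has been pushed flush against the dispatch rail (angle between pack_1's own x axis and vertical above 2.95 rad and x of pack_1_mid in the frame of stop_rail between -0.035 and -0.02 m and y of pack_1_mid in the frame of stop_rail between -0.18 and 0.18 m and angle between the y axis of pack_1 and the y axis of stop_rail, either way round below 0.09 rad), for 0.2 s.
At the end, for the whole second after the job is handed in: The stamped carton lies on its back against the rail (gap under 6 mm, within 5 degrees of parallel, its centre within the rail's length); the other lies on its back, its centre at least 50 mm from the rail's face and at most 120 mm from where it stood; both at rest (all of step 2 and angle between pack_2's own x axis and vertical above 2.95 rad and x of pack_2_mid in the frame of stop_rail below -0.05 m and distance of pack_2_mid from where it was at the start of the episode below 0.12 m and linear speed of each of pack_1, pack_2 below 0.01 m/s); the robot touches nothing.
It fails at once if a carton is lifted (its centre rises above 45 mm; standing it is at 29 mm, tipping takes it to 33 mm) (height (world z) of any of pack_1_mid, pack_2_mid above 0.045 m).
It fails at once if a bystander is moved by more than 15 mm (distance of any of cassette, tape_1, dropper_bottle, pen_1, blades from where it was at the start of the episode above 0.015 m).
It also fails if it takes over 54 s, if anything falls off the work surface, if the arm or the gripper's body presses on something with over 40 N, if the wrist force passes 120 N, or if a joint passes its speed limit or range.

## Working session

There is one attempt and no reset: what is moved stays moved. The work goes in short steps, Python scripts to look and compute and a tool call to move; the robot and the scene stay as the last step left them, time stands still between calls to the robot, and variables do not carry over. Pictures are saved under pics/ and viewed, at most 12 in all, crops included, and the job is handed in when it is done.

Besides the shell and the picture viewer there is one more tool, called after "Emit:" as name([rows], argument=value, ...), one row to a line, values as JSON. drive_tool: Moves the arm, as the interface text tells. Its arguments: {"type":"object","properties":{"series":{"type":"array","items":{"type":"array","items":{"type":"array","items":{"type":"number"}}}},"squeeze":{"type":"number"}},"required":["series"]}

```bash
mkdir -p pics; cat > h.py <<'E'
from bench import *
import numpy as np, cv2
from scipy.spatial.transform import Rotation as Ro
def snap(cam,fn):
    c=capture(cam); cv2.imwrite('pics/'+fn,c['pixels'][:,:,::-1]); return c
def ray(c,u,v,z):
    d=np.array(c['rotation'])@np.array([(u-c['cx'])/c['fx'],(v-c['cy'])/c['fy'],1]); o=np.array(c['xyz'])
    return o+d*(z-o[2])/d[2]
E
python3 - <<'E'
from h import *
import pickle
s=sense();print(s)
cs={}
for n in('top','side'):
    c=snap(n,n+'0.png');cs[n]=c;print(n,c['fx'],c['cx'],c['cy'],c['xyz'],c['rotation'])
pickle.dump(cs,open('c.pkl','wb'))
E
```

```text
{'time': 0.0, 'qpos': array([ 1.06706257e+00,  2.64765872e-01,  1.60540798e+00,  1.19275876e-05,
        1.27368228e+00, -3.69082527e-02]), 'dq': array([-2.40721079e-05, -1.10378084e-03, -3.80366438e-04, -1.07441749e-03,
       -7.43443473e-04,  4.12294548e-04]), 'joint_torque': array([-5.19278929e-04, -5.15118921e+01, -3.67304599e+01, -1.84751852e-04,
        1.34713127e-02, -8.07884447e-06]), 'eef_pos': array([0.30343074, 0.60212381, 0.2299351 ]), 'orientation': array([-3.13933113e+00, -9.49114219e-05,  2.67476354e+00]), 'force': array([ 0.60095243, -0.42574656,  0.10728453]), 'wrist_torque': array([-0.00687069,  0.03576211, -0.00690004]), 'grasp_force': 0.0, 'finger_gap': 0.08551515872082574}
top 399.3482621793375 252.5099642630219 190.10798307244576 [0.46177081 0.15126123 0.9182683 ] [-3.07705671  0.0238679  -1.56855439]
side 359.32015245760437 254.096845072024 190.9835996094891 [ 0.3470494  -0.49169177  0.57234235] [-2.21550116 -0.01763962 -0.20439622]
```

View pics/top0.png

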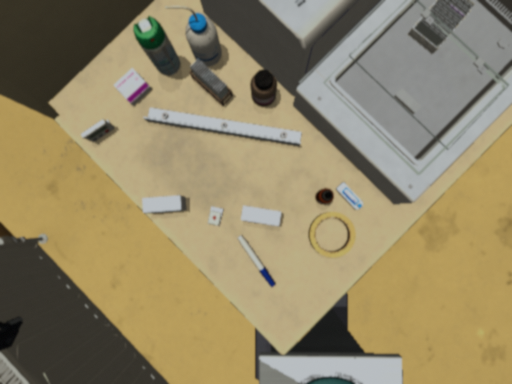

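View pics/side0.png

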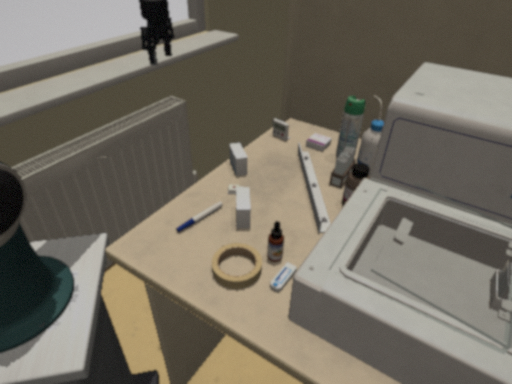

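The top view shows the cartons at about (163,204) and (261,216), with the cassette between them at (215,215). The rail runs from (148,115) to (300,138). The pen is at (257,260), the tape at (331,234) and the bottle at (325,197). The side view agrees with this layout.

```bash
python3 - <<'E'
from h import *
import pickle
cs=pickle.load(open('c.pkl','rb'))
for c in cs.values(): c['rotation']=Ro.from_euler('xyz',c['rotation']).as_matrix()
pickle.dump(cs,open('c.pkl','wb'))
c=cs['top']
for n,u,v,z in[('L',163,204,.058),('R',261,216,.058),('cas',215,215,.014),('pen',257,260,.016),('tape',331,234,.02),('bot',325,197,.1),('railL',148,115,.036),('railR',300,138,.036)]:
    print(n,ray(c,u,v,z).round(3))
im=c['pixels'][95:285,135:315,::-1]
cv2.imwrite('pics/crop0.png',cv2.resize(im,None,fx=3.1,fy=3.1,interpolation=cv2.INTER_CUBIC))
E
```

```text
L [0.487 0.366 0.058]
R [0.462 0.154 0.058]
cas [0.464 0.258 0.014]
pen [0.363 0.163 0.016]
tape [ 0.422 -0.002  0.02 ]
bot [0.501 0.023 0.1  ]
railL [0.688 0.409 0.036]
railR [0.635 0.067 0.036]
```

View pics/crop0.png

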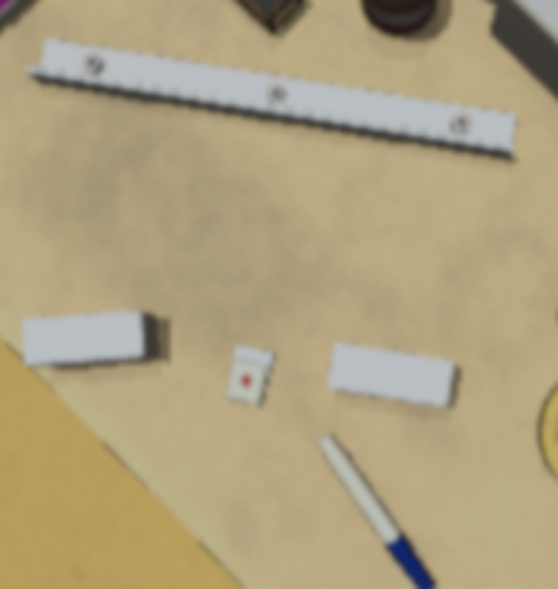

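```bash
python3 - <<'E'
from h import *
import pickle
c=pickle.load(open('c.pkl','rb'))['top']
P=lambda a,z:np.array([ray(c,135+u/3.1-.3,95+v/3.1-.3,z) for u,v in a])
def rep(n,p):
    e1=(p[1]-p[0]+p[2]-p[3])/2;e2=(p[0]-p[3]+p[1]-p[2])/2
    print(n,p.mean(0).round(4),'w',np.linalg.norm(e1).round(3),'d',np.linalg.norm(e2).round(3),'x-axis yaw from width',np.degrees(np.arctan2(e1[0],-e1[1])).round(1),p[:,:2].round(3).tolist())
rep('L',P([(22,320),(142,311),(145,358),(27,366)],.058))
rep('R',P([(333,344),(456,360),(450,406),(329,388)],.058))
r=P([(34,77),(510,158)],0);e=r[1]-r[0];print('rail',r.round(3),np.linalg.norm(e),r.mean(0),np.degrees(np.arctan2(e[0],-e[1])))
r=P([(40,70),(515,148)],.036);e=r[1]-r[0];print('railtop',r.round(3),np.linalg.norm(e),r.mean(0))
print('cas',P([(236,346),(273,352),(262,405),(227,398)],.014).round(3).tolist())
print('pen',P([(325,438),(430,585)],.012).round(3).tolist())
# bench edge
print('edge',P([(0,343),(240,587)],0).round(3).tolist())
E
```

```text
L [0.4871 0.3685 0.058 ] w 0.084 d 0.033 x-axis yaw from width 4.2 [[0.5, 0.412], [0.507, 0.328], [0.474, 0.325], [0.468, 0.408]]
R [0.4627 0.1533 0.058 ] w 0.085 d 0.031 x-axis yaw from width -7.8 [[0.484, 0.194], [0.473, 0.109], [0.441, 0.113], [0.453, 0.197]]
rail [[0.687 0.424 0.   ]
 [0.624 0.065 0.   ]] 0.36451177724415507 [0.65555455 0.2449369  0.        ] -9.8892268773208
railtop [[0.683 0.409 0.036]
 [0.625 0.065 0.036]] 0.3492024369561831 [0.65414974 0.23730851 0.036     ]
cas [[0.483, 0.268, 0.014], [0.479, 0.24, 0.014], [0.44, 0.248, 0.014], [0.445, 0.274, 0.014]]
pen [[0.416, 0.202, 0.012], [0.311, 0.126, 0.012]]
edge [[0.486, 0.446, 0.0], [0.307, 0.265, 0.0]]
```

```bash
cat >> h.py <<'E'
def to(x,y,z,deg):
    s=sense(); R=Ro.from_euler('xyz',s['orientation']); T=Ro.from_euler('xyz',[np.pi,0,np.radians(deg)])
    print('move',R.inv().apply(np.array([x,y,z])-s['eef_pos']).round(4),(R.inv()*T).as_rotvec().round(4))
def off(c,deg,d,l=0):
    t=np.radians(deg);return c[0]+d*np.cos(t)-l*np.sin(t),c[1]+d*np.sin(t)+l*np.cos(t)
E
python3 - <<'E'
from h import *
p=off((.487,.3685),4.2,-.052);print(p);to(*p,.15,184.2)
E
```

```text
(np.float64(0.4351396471843282), np.float64(0.36469161374936315))
move [-0.2245 -0.1526  0.0804] [-0.002  -0.0006 -0.5402]
```

Emit:
drive_tool([
  [[-0.2245,-0.1526,0.0804,-0.002,0,-0.54,0.5],[-0.2245,-0.1526,0.0804,-0.002,0,-0.54,0.5],[-0.2245,-0.1526,0.0804,-0.002,0,-0.54,0.5],[-0.2245,-0.1526,0.0804,-0.002,0,-0.54,0.5],[-0.2245,-0.1526,0.0804,-0.002,0,-0.54,0.5],[-0.2245,-0.1526,0.0804,-0.002,0,-0.54,0.5],[-0.2245,-0.1526,0.0804,-0.002,0,-0.54,0.5],[-0.2245,-0.1526,0.0804,-0.002,0,-0.54,0.5],[-0.2245,-0.1526,0.0804,-0.002,0,-0.54,0.5],[-0.2245,-0.1526,0.0804,-0.002,0,-0.54,0.5]],
])

```text
time: 1.1
eef_pos: [0.4353, 0.3669, 0.1515]
orientation: [3.139, 0.001, -3.067]
force: [-0.3, -0.1, -0.2]
finger_gap: 0.0427
grasp_force: 0.0
```

```bash
python3 - <<'E'
from h import *
s=sense();print(s['eef_pos'],s['finger_gap'],s['time'])
to(*off((.487,.3685),4.2,-.052),.045,184.2)
E
```

```text
[0.43533067 0.36689471 0.15147298] 0.0427143677853283 1.1
move [ 0.0005 -0.0025  0.1065] [0.0028 0.0013 0.0015]
```

Emit:
drive_tool([
  [[0,-0.002,0.05,0.003,0,0,0.5],[0,-0.002,0.09,0.003,0,0,0.5],[0,-0.002,0.107,0.003,0,0,0.5],[0,-0.002,0.107,0.003,0,0,0.5],[0,-0.002,0.107,0.003,0,0,0.5]],
])

```text
time: 1.6
eef_pos: [0.4357, 0.3648, 0.0444]
orientation: [-3.141, 0.001, -3.067]
force: [-0.5, 0.5, 0.9]
finger_gap: 0.0427
grasp_force: 0.0
```

```bash
python3 - <<'E'
from h import *
import pickle
cs=pickle.load(open('c.pkl','rb'))
s=sense();print(s['eef_pos'],s['force'])
a=snap('top','t1.png')['pixels'][130:280,90:240,::-1];b=snap('side','s1.png')['pixels'][110:260,170:320,::-1]
cv2.imwrite('pics/c1.png',cv2.resize(np.hstack([a,b]),None,fx=2.6,fy=2.6,interpolation=cv2.INTER_CUBIC))
E
```

```text
[0.43572683 0.36480434 0.04438962] [-0.49180864  0.4761534   0.9153172 ]
```

View pics/c1.png

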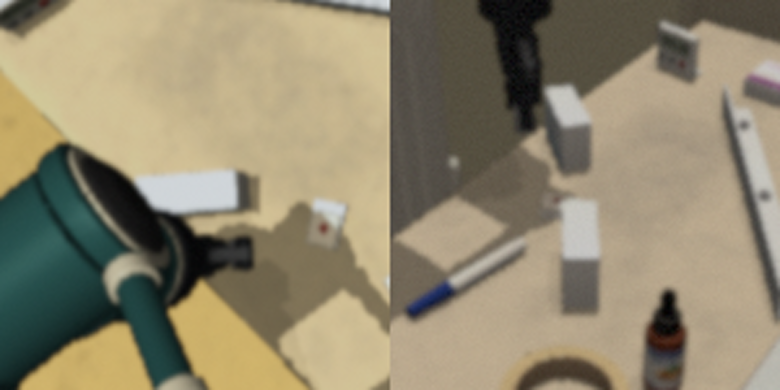

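The gripper stands in front of the left carton (crop about (180,195)), with the fingertips at the upper part of its near face. I'm now tipping it.

Emit:
drive_tool([
  [[-0.018,0,0,0,0,0,0.5],[-0.026,0,0,0,0,0,0.5],[-0.032,0,0,0,0,0,0.5],[-0.038,0,0,0,0,0,0.5],[-0.043,0,0,0,0,0,0.5],[-0.047,0,0,0,0,0,0.5],[-0.051,0,0,0,0,0,0.5],[-0.055,0,0,0,0,0,0.5],[-0.055,0,0,0,0,0,0.5],[-0.055,0,0,0,0,0,0.5]],
])

```text
time: 2.7
eef_pos: [0.4905, 0.3676, 0.0437]
orientation: [-3.14, 0.0, -3.069]
force: [-0.4, -0.6, -1.3]
finger_gap: 0.0428
grasp_force: 0.0
```

```bash
python3 - <<'E'
from h import *
s=sense();print(s['eef_pos'],s['force'])
a=snap('top','t2.png')['pixels'][130:280,90:240,::-1];b=snap('side','s2.png')['pixels'][110:260,170:320,::-1]
cv2.imwrite('pics/c2.png',cv2.resize(np.hstack([a,b]),None,fx=2.6,fy=2.6,interpolation=cv2.INTER_CUBIC))
E
```

```text
[0.49054824 0.36763453 0.04374622] [-0.40569274 -0.6475759  -1.31371228]
```

View pics/c2.png

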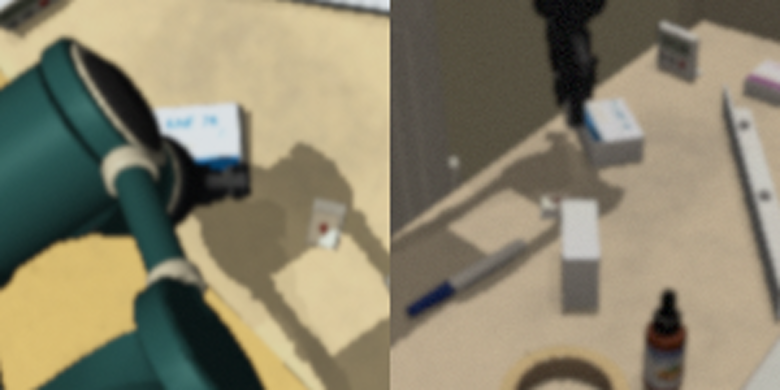

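The left carton now lies on its back, with its printed face up at crop (200,135). Next I raise the tool and go to the right carton.

Emit:
drive_tool([
  [[0.02,0,0,0,0,0,0.5],[0.04,0,-0.04,0,0,0,0.5],[0.04,0,-0.08,0,0,0,0.5],[0.04,0,-0.1,0,0,0,0.5],[0.04,0,-0.1,0,0,0,0.5]],
])

```text
time: 3.3
eef_pos: [0.4529, 0.3669, 0.1485]
orientation: [3.138, 0.008, -3.068]
force: [0.4, 0.2, 0.1]
finger_gap: 0.0425
grasp_force: 0.0
```

```bash
python3 - <<'E'
from h import *
p=off((.4627,.1533),-7.8,-.052);print(p);to(*p,.14,172.2)
E
```

```text
(np.float64(0.41118111229548493), np.float64(0.16035720976658382))
move [ 0.0568 -0.2029  0.0074] [0.0042 0.0072 0.2098]
```

Emit:
drive_tool([
  [[0.057,-0.203,0.007,0.002,0.004,0.21,0.5],[0.057,-0.203,0.007,0.002,0.004,0.21,0.5],[0.057,-0.203,0.007,0.002,0.004,0.21,0.5],[0.057,-0.203,0.007,0.002,0.004,0.21,0.5],[0.057,-0.203,0.007,0.002,0.004,0.21,0.5],[0.057,-0.203,0.007,0.002,0.004,0.21,0.5],[0.057,-0.203,0.007,0.002,0.004,0.21,0.5],[0.057,-0.203,0.007,0.002,0.004,0.21,0.5]],
])

```text
time: 4.1
eef_pos: [0.4093, 0.1595, 0.1371]
orientation: [-3.139, -0.003, 3.006]
force: [0.1, -0.1, -1.2]
finger_gap: 0.0425
grasp_force: 0.0
```

```bash
python3 - <<'E'
from h import *
s=sense();print(s['eef_pos'])
to(*off((.4627,.1533),-7.8,-.052),.045,172.2)
E
```

```text
[0.40925708 0.15949599 0.13710569]
move [-0.0021  0.0014  0.0921] [-0.0028 -0.0028  0.0004]
```

Descend, settle, then push with the same profile.

Emit:
drive_tool([
  [[-0.002,0.001,0.05,-0.002,-0.002,0,0.5],[-0.002,0.001,0.085,-0.002,-0.002,0,0.5],[-0.002,0.001,0.092,-0.002,-0.002,0,0.5],[-0.002,0.001,0.092,-0.002,-0.002,0,0.5],[-0.002,0.001,0.092,-0.002,-0.002,0,0.5]],
])

```text
time: 4.6
eef_pos: [0.4119, 0.1597, 0.0464]
orientation: [-3.141, 0.001, 3.006]
force: [1.0, -0.3, -0.6]
finger_gap: 0.0425
grasp_force: 0.0
```

Emit:
drive_tool([
  [[-0.018,0,0,0,0,0,0.5],[-0.026,0,0,0,0,0,0.5],[-0.032,0,0,0,0,0,0.5],[-0.038,0,0,0,0,0,0.5],[-0.043,0,0,0,0,0,0.5],[-0.047,0,0,0,0,0,0.5],[-0.051,0,0,0,0,0,0.5],[-0.055,0,0,0,0,0,0.5],[-0.055,0,0,0,0,0,0.5],[-0.055,0,0,0,0,0,0.5]],
])

```text
time: 5.6
eef_pos: [0.4648, 0.1511, 0.0449]
orientation: [-3.14, -0.001, 3.005]
force: [-0.3, -0.8, 0.3]
finger_gap: 0.0426
grasp_force: 0.0
```

Emit:
drive_tool([
  [[0.02,0,0,0,0,0,0.5],[0.04,0,-0.03,0,0,0,0.5],[0.04,0.02,-0.07,0,0,0,0.5],[0.04,0.06,-0.1,0,0,0,0.5],[0.04,0.09,-0.1,0,0,0,0.5],[0.04,0.09,-0.1,0,0,0,0.5]],
])

```text
time: 6.2
eef_pos: [0.4392, 0.2494, 0.1471]
orientation: [3.139, 0.003, 3.008]
force: [-0.3, -0.2, -0.1]
finger_gap: 0.0428
grasp_force: 0.0
```

```bash
python3 - <<'E'
from h import *
s=sense();print(s['eef_pos'],s['force'],s['time'])
a=snap('top','t3.png')['pixels'][90:270,130:310,::-1];b=snap('side','s3.png')['pixels'][110:290,170:350,::-1]
cv2.imwrite('pics/c3.png',cv2.resize(np.hstack([a,b]),None,fx=2.2,fy=2.2,interpolation=cv2.INTER_CUBIC))
E
```

```text
[0.43923901 0.24943252 0.14709071] [-0.28610505 -0.17956967 -0.13221466] 6.2
```

View pics/c3.png

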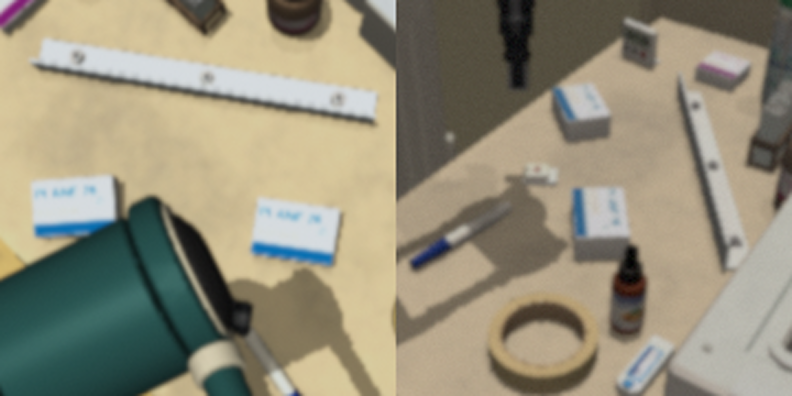

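Both cartons are on their backs, left at crop (75,207) and right at (296,230). Next I zoom in on the undersides in the side view, averaging several frames.

```bash
python3 - <<'E'
from h import *
m=np.mean([capture('side')['pixels'].astype(float) for _ in range(12)],0)[:,:,::-1]
a=m[140:180,232:282];b=m[185:235,240:290][:40]
o=[cv2.resize(np.clip((x-40)*1.2,0,255).astype(np.uint8),None,fx=8,fy=8,interpolation=cv2.INTER_CUBIC) for x in(a,b)]
cv2.imwrite('pics/z.png',np.hstack(o))
E
```

```text
(no output)
```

View pics/z.png

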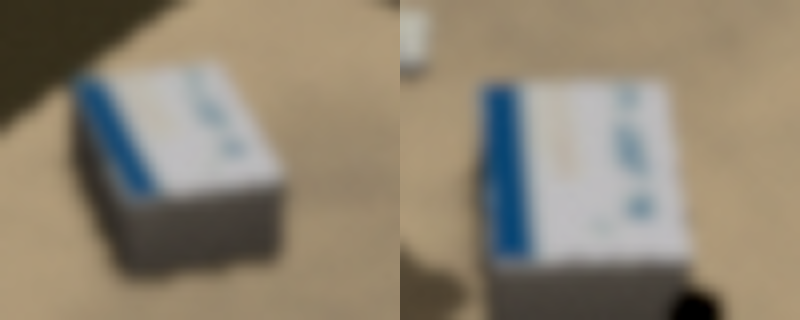

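```bash
python3 - <<'E'
from h import *
import pickle
c=pickle.load(open('c.pkl','rb'))['side']
m=np.mean([capture('side')['pixels'].astype(float) for _ in range(12)],0)[:,:,::-1]
def proj(p):
    q=c['rotation'].T@(np.array(p)-c['xyz']);return [c['fx']*q[0]/q[2]+c['cx'],c['fx']*q[1]/q[2]+c['cy']]
o=[]
for ctr,deg in(((.487,.3685),4.2),((.4627,.1533),-7.8)):
    q=[[*off(ctr,deg,.016,l),z] for l,z in((.042,.032),(-.042,.032),(-.042,0),(.042,0))]
    uv=np.float32([proj(p) for p in q]);print(uv.round(1).tolist())
    H=cv2.getPerspectiveTransform(uv,np.float32([[60,60],[340,60],[340,167],[60,167]]))
    w=cv2.warpPerspective(m.astype(np.float32),H,(400,230),flags=cv2.INTER_CUBIC)
    o.append(np.clip((w-30)*2,0,255).astype(np.uint8))
cv2.imwrite('pics/w.png',np.hstack(o))
E
```

```text
[[239.39999389648438, 150.60000610351562], [246.8000030517578, 165.60000610351562], [246.6999969482422, 175.1999969482422], [239.5, 159.8000030517578]]
[[248.39999389648438, 196.0], [250.39999389648438, 218.60000610351562], [250.1999969482422, 229.0], [248.3000030517578, 206.10000610351562]]
```

View pics/w.png

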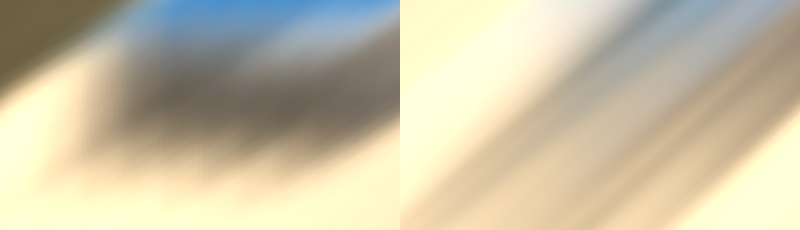

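The rectified slivers are too grazing to decide between the two. I'll turn the left carton slightly so that the side camera sees its underside.

```bash
python3 - <<'E'
from h import *
p=off((.487,.3685),4.2,-.018,-.033);print(p);to(*p,.12,184.2)
E
```

```text
(np.float64(0.4714651999151716), np.float64(0.3342703347032955))
move [-0.0214  0.0921  0.0248] [-0.0013 -0.0011 -0.21  ]
```

Emit:
drive_tool([
  [[-0.021,0.092,0.025,-0.001,-0.001,-0.21,0],[-0.021,0.092,0.025,-0.001,-0.001,-0.21,0],[-0.021,0.092,0.025,-0.001,-0.001,-0.21,0],[-0.021,0.092,0.025,-0.001,-0.001,-0.21,0],[-0.021,0.092,0.025,-0.001,-0.001,-0.21,0],[-0.021,0.092,0.025,-0.001,-0.001,-0.21,0]],
])

```text
time: 8.1
eef_pos: [0.4708, 0.3333, 0.1203]
orientation: [-3.141, 0.0, -3.069]
force: [0.4, 0.7, 0.6]
finger_gap: -0.0002
grasp_force: 0.0
```

```bash
python3 - <<'E'
from h import *
print(sense()['eef_pos'],sense()['finger_gap']);to(*off((.487,.3685),4.2,-.018,-.033),.016,184.2)
E
```

```text
[0.47084019 0.33333011 0.12031805] -0.0002323371450380799
move [-0.0007  0.0009  0.1043] [-0.0002  0.0002 -0.001 ]
```

Emit:
drive_tool([
  [[0,0,0.05,0,0,0,0],[0,0,0.09,0,0,0,0],[0,0,0.104,0,0,0,0],[0,0,0.104,0,0,0,0],[-0.015,0,0.104,0,0,0,0],[-0.025,0,0.104,0,0,0,0],[-0.034,0,0.104,0,0,0,0],[-0.042,0,0.104,0,0,0,0],[-0.048,0,0.104,0,0,0,0],[-0.048,0,0.104,0,0,0,0]],
])

```text
time: 9.1
eef_pos: [0.5204, 0.3379, 0.0162]
orientation: [3.141, 0.001, -3.069]
force: [0.2, -0.0, 0.3]
finger_gap: -0.0004
grasp_force: 0.0
```

Emit:
drive_tool([
  [[0.02,0,0,0,0,0,0],[0.04,0,-0.03,0,0,0,0],[0.05,0,-0.08,0,0,0,0],[0.06,0,-0.12,0,0,0,0.5],[0.06,0,-0.12,0,0,0,0.5]],
])

```text
time: 9.6
eef_pos: [0.462, 0.3362, 0.1431]
orientation: [3.136, 0.011, -3.068]
force: [1.1, 0.0, 0.1]
finger_gap: 0.0282
grasp_force: 0.0
```

```bash
python3 - <<'E'
from h import *
print(sense()['eef_pos'])
m=np.mean([capture('side')['pixels'].astype(float) for _ in range(12)],0)[:,:,::-1]
t=capture('top')['pixels'][:,:,::-1]
a=np.clip((m[135:190,225:290]-30)*1.4,0,255).astype(np.uint8)
o=[cv2.resize(a,(400,338),interpolation=cv2.INTER_CUBIC),cv2.resize(t[150:250,140:258],(399,338),interpolation=cv2.INTER_CUBIC)]
cv2.imwrite('pics/z2.png',np.hstack(o))
E
```

```text
[0.46204417 0.33619386 0.14307804]
```

View pics/z2.png

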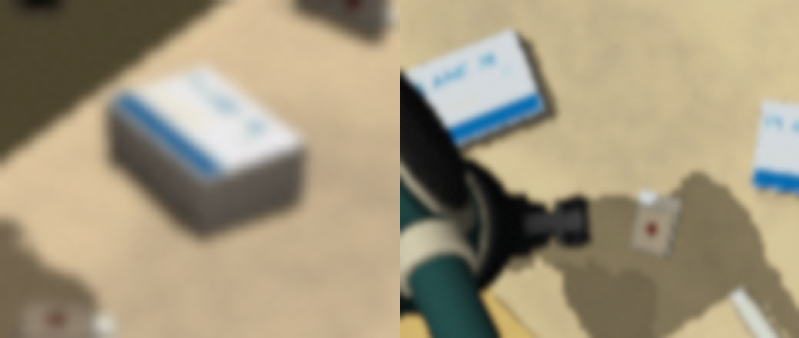

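The left carton's underside, from (110,100) to (205,235), looks uniformly grey. I'll check that with numbers.

```bash
python3 - <<'E'
from h import *
m=np.mean([capture('side')['pixels'].astype(float) for _ in range(10)],0).mean(2)
# face quad in full image from crop scale 6.15
f=lambda x,y:[225+x/6.15,135+y/6.15]
q=np.float32([f(108,100),f(205,178),f(205,237),f(108,158)])
w=cv2.warpPerspective(m.astype(np.float32),cv2.getPerspectiveTransform(q,np.float32([[0,0],[84,0],[84,32],[0,32]])),(84,32))
print(w[4:30:4,4:84:6].astype(int))
E
```

```text
[[107 102 103 104 104 103 105 106 106 106 106 107 107 102]
 [ 96  90  92  92  92  93  94  94  95  95  96  96  95  93]
 [ 91  85  85  85  85  86  87  87  88  88  89  89  90  90]
 [ 90  82  82  82  82  83  84  84  85  85  86  86  88  89]
 [ 89  79  79  80  79  80  81  81  82  83  82  84  85  87]
 [ 88  78  79  79  78  78  78  79  80  80  79  80  83  85]
 [ 91  86  87  84  83  82  81  81  80  79  78  80  83  90]]
```

The underside is uniform, so the left carton has no stamp and the right one is pack_1. Next I measure the right carton's lying pose and plan the push square to the rail.

```bash
python3 - <<'E'
from h import *
import pickle
c=pickle.load(open('c.pkl','rb'))['top']
p=np.array([ray(c,130+u/2.2-.3,90+v/2.2-.3,.032) for u,v in[(257,200),(340,212),(335,264),(252,248)]])
e=p[1]-p[0]+p[2]-p[3];e2=p[0]-p[3]+p[1]-p[2];m=p.mean(0)
print(m,np.linalg.norm(e)/2,np.linalg.norm(e2)/2,np.degrees(np.arctan2(e[0],-e[1])))
t=np.radians(-9.9);d=m[:2]-[.655,.241]
print('rail x',d@[np.cos(t),np.sin(t)],'y',d@[-np.sin(t),np.cos(t)])
q=off(m,-9.9,-.029-.011-.015);print(q);to(*q,.12,170.1)
E
```

```text
[0.50886814 0.1465125  0.032     ] 0.0849484785153011 0.050803672144496194 -9.531195461370416
rail x -0.12771070287346106 y -0.11820483394882343
(np.float64(0.45468713186156146), np.float64(0.15596860243689029))
move [ 0.0174 -0.1766  0.0159] [-1.00e-04  0.00e+00  2.46e-01]
```

Emit:
drive_tool([
  [[0.017,-0.177,0.016,0,0,0.246,0.5],[0.017,-0.177,0.016,0,0,0.246,0.5],[0.017,-0.177,0.016,0,0,0.246,0.5],[0.017,-0.177,0.016,0,0,0.246,0.5],[0.017,-0.177,0.016,0,0,0.246,0.5],[0.017,-0.177,0.016,0,0,0.246,0.5],[0.017,-0.177,0.016,0,0,0.246,0.5],[0.017,-0.177,0.016,0,0,0.246,0.5]],
])

```text
time: 11.55
eef_pos: [0.4554, 0.1566, 0.1201]
orientation: [3.141, 0.0, 2.97]
force: [-0.4, 0.2, 0.6]
finger_gap: 0.0429
grasp_force: 0.0
```

```bash
python3 - <<'E'
from h import *
print(sense()['eef_pos'],sense()['finger_gap']);to(.4547,.156,.012,170.1)
E
```

```text
[0.45541803 0.15662113 0.1201248 ] 0.04286167984123038
move [ 0.0006 -0.0008  0.1081] [0.0002 0.0004 0.0013]
```

Emit:
drive_tool([
  [[0,-0.001,0.05,0,0,0,0.5],[0,-0.001,0.09,0,0,0,0.5],[0,-0.001,0.108,0,0,0,0.5],[0,-0.001,0.108,0,0,0,0.5]],
])

```text
time: 11.95
eef_pos: [0.4517, 0.1546, 0.0087]
orientation: [-3.138, -0.007, 2.97]
force: [-0.8, 0.1, -0.8]
finger_gap: 0.043
grasp_force: 0.0
```

Emit:
drive_tool([
  [[-0.012,0,0,0,0,0,0.5],[-0.022,0,0,0,0,0,0.5],[-0.034,0,0,0,0,0,0.5],[-0.046,0,0,0,0,0,0.5],[-0.058,0,0,0,0,0,0.5],[-0.07,0,0,0,0,0,0.5],[-0.082,0,0,0,0,0,0.5],[-0.092,0,0,0,0,0,0.5],[-0.1,0,0,0,0,0,0.5],[-0.102,0,0,0,0,0,0.5]],
])

```text
time: 12.95
eef_pos: [0.5565, 0.1368, 0.0118]
orientation: [-3.141, 0.001, 2.968]
force: [-2.6, 0.4, 1.5]
finger_gap: 0.0427
grasp_force: 0.9
```

Emit:
drive_tool([
  [[-0.003,0,0,0,0,0,0.5],[-0.006,0,0,0,0,0,0.5],[-0.008,0,0,0,0,0,0.5],[-0.009,0,0,0,0,0,0.5],[-0.009,0,0,0,0,0,0.5]],
])

```text
time: 13.45
eef_pos: [0.5644, 0.1354, 0.0118]
orientation: [-3.141, 0.0, 2.969]
force: [0.2, 0.3, 0.5]
finger_gap: 0.0426
grasp_force: 0.2
```

Emit:
drive_tool([
  [[-0.001,0,0,0,0,0,0.5],[-0.002,0,0,0,0,0,0.5],[-0.003,0,0,0,0,0,0.5],[-0.003,0,0,0,0,0,0.5]],
])

```text
time: 13.85
eef_pos: [0.5645, 0.1353, 0.0116]
orientation: [-3.14, -0.005, 2.969]
force: [-9.1, 2.2, 5.4]
finger_gap: 0.0429
grasp_force: 4.3
```

```bash
python3 - <<'E'
from h import *
a=capture('top')['pixels'][90:190,215:315,::-1];b=capture('side')['pixels'][140:240,250:350,::-1]
cv2.imwrite('pics/c5.png',cv2.resize(np.hstack([a,b]),None,fx=4,fy=4,interpolation=cv2.INTER_CUBIC))
E
```

```text
(no output)
```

View pics/c5.png

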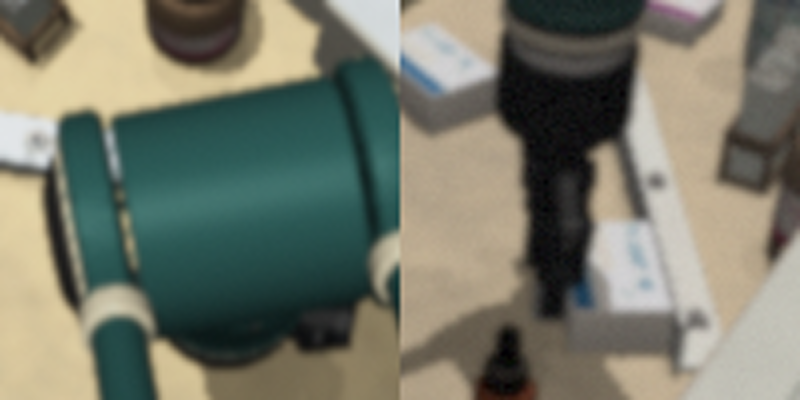

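The tool stalled with 9 N and the side view shows the carton against the rail at crop (630,280). I'm retreating.

Emit:
drive_tool([
  [[0.01,0,0,0,0,0,0.5],[0.03,0,0,0,0,0,0.5],[0.05,0,-0.03,0,0,0,0.5],[0.07,0.04,-0.08,0,0,0,0.5],[0.09,0.09,-0.12,0,0,0,0.5],[0.09,0.13,-0.15,0,0,0,0.5],[0.09,0.15,-0.15,0,0,0,0.5],[0.09,0.15,-0.15,0,0,0,0.5]],
])

```text
time: 14.75
eef_pos: [0.5075, 0.3046, 0.1673]
orientation: [3.133, 0.009, 2.973]
force: [0.1, 0.1, 0.8]
finger_gap: 0.0427
grasp_force: 0.0
```

```bash
python3 - <<'E'
from h import *
c=capture('top')['pixels'][90:280,130:350,::-1]
cv2.imwrite('pics/c6.png',cv2.resize(c,None,fx=3.1,fy=3.1,interpolation=cv2.INTER_CUBIC))
E
```

```text
(no output)
```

View pics/c6.png

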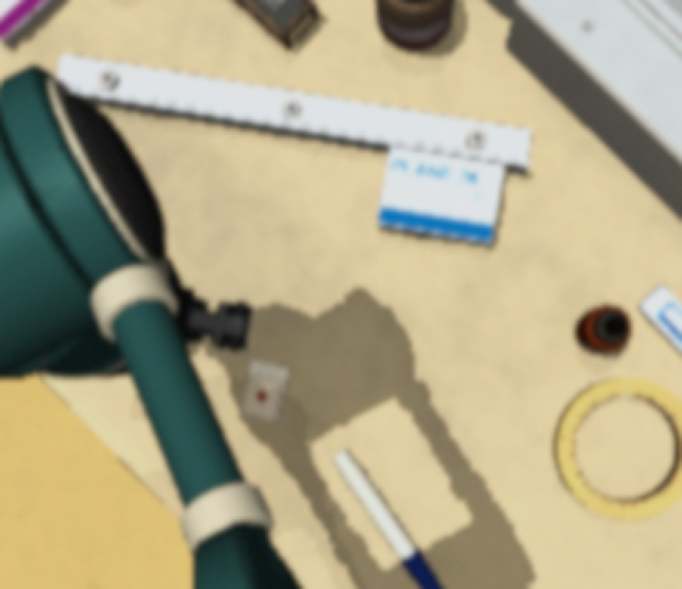

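The right carton lies flush and parallel at the rail (crop (440,190)), and the bystanders are undisturbed. Handing in.

```bash
python3 -c "
from bench import *
print(sign_off())"
```

```text
the job is handed in; nothing more can be done
None
```

The job is handed in: both cartons were tipped onto their backs and the right one was pushed flush against the rail; I took it as the stamped one because the left underside showed no mark, having turned the left carton about 20° where it lay to see that.

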